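Nip the rest bar and hold the eccentric bolt behind the bracket

TASK

I am about to tighten the nut of the grinder's rest bar from the front. First squeeze the red trigger of the bar clamp until its rear jaw is home against the bracket, and let the trigger spring back; then reach down into the gap behind the bracket, take the hidden hex head of the eccentric bolt squarely across two flats, without turning it off its setting, and hold it firmly so that it cannot turn. Finish still holding the bolt head, with the tin, the spanner and the knife left where they lie.

Things in the scene. Friction and masses are not known exactly. Their poses are not given: they have to be found in the camera images.
- bracket: Fixed dark steel angle bracket on the grinder's green bed. Origin: on the bench top below the bolt, in the plane of the upright's rear face; x to the rear, square to the upright, y along it to the left, z up (all mm here). Upright: x -12 to 0, y -180 to 90, top z 119. Rest bar on its front face: x -24 to -12, z 75 to 115. Nut: out to x -59. Bed: x -120 to 165, y -190 to 380, top z 18.
- gap (a point): Middle of the open top of the finger gap behind the bracket, 28 mm behind its rear face, 119 mm above the bench; axes as bracket. Gap: 56 mm deep (bracket to splash wall, whose top is 88 mm above the bench, 8 mm thick, 200 mm long) and 144 mm wide between two diagonal braces (8 mm thick, top 98 mm, sloping down to the rear). Floor and screw heads of the bracket's foot: 36 mm.
- guard (a point): Right side, top edge of the green grinding-wheel guard, 217 mm above the bench: the nearest tall thing left of the bolt (180 mm from it). Guard, wheel and motor (to y 375 of the bracket, x -20 to 165) stand left of here; the rest table before the wheel lies at x -91 to -5, y 165 to 240, top 122 mm.
- bolt: Eccentric bolt M20. Origin on its axis in the plane of the bracket's rear face, 95 mm above the bench. It turns only about its x axis (= the bracket's x). Dark hex head 30 mm across flats, 34.6 across corners, x 3 to 15.5 mm, behind a 3 mm washer 37 mm across. Two flats face its own +y and -y; a yellow stripe on its rear face runs along its own z. Oily (friction 0.05), loose: turns under 0.02 N m.
- bolt_turn (a joint): Bolt angle about the bracket's +x, rad, right-handed. At 0 the stripe and two flats are upright, these flats facing the bracket's +y and -y. It starts anywhere in -0.32 to 0.32: that is its setting, to be kept within 0.15 rad (9 degrees). Pads that close out of line with the flats turn it until they are in line.
- bolt_head (a point): Centre of the hex head, on its axis, 9.25 mm behind the bracket's rear face; axes of bolt (they turn with the bolt).
- bolt_mark (a point): Point on the yellow stripe on the rear face of the head, 13 mm from the axis along the bolt's own +z.
- clamp: One-hand bar clamp, grey, pinned to the rest bar, 120 to 150 mm right of the bolt; body and grip do not move. Origin: on the bench top in its mid plane, in the plane of the bracket's rear face; axes as the bracket's. Upright grip: x -103 to -79, 26 wide, z 150 to 226. Housing: x -105 to -32, 28 wide, top z 152. Front jaw: x -46 to -24, z 78 to 152. Rail: 8 wide, x -156 to 29, z 126 to 144 (mm).
- grip (a point): Centre of the clamp's grip at the height to squeeze, 205 mm above the bench, 91 mm in front of the plane of the bracket's rear face; axes as the clamp's. The grip's face away from the trigger lies 12 mm from here, towards -x.
- trigger_face (a point): Middle of the outer (+x) face of the red trigger at the height to squeeze, 205 mm above the bench. The trigger is a straight lever 9 mm thick, 18 wide, hinged 98 mm above the bench, its top at 224. At rest it is upright, 21 mm from the grip; grip, space and trigger then measure 54 mm together, and about 38 mm with the jaw home.
- trigger_pull (a joint): Trigger angle, rad: 0 released, growing as it swings to the grip (the clamp's -x). Its spring needs 4 N (rest) to 7.5 N at the height to squeeze. It draws the rear jaw up; with the jaw home it comes up hard at about 0.15. It springs back when let go.
- jaw_gap (a joint): Gap in m between the rear jaw's pad and the bracket's rear face: starts at 0.003 to 0.005, 0 when home. One full squeeze of the trigger brings it home; it stays there when the trigger springs back.
- jaw_pad (a point): Middle of the contact face of the rear jaw's black pad (30 x 30 x 8 mm) behind the bracket, 95 mm above the bench; the jaw hangs from the rail and reaches 24 mm behind this face.
- tin: Bystander: closed tin of honing compound, 60 mm across, 45 mm high, standing on the bed plate before the bracket. Origin at the centre of its underside.
- spanner: Bystander: combination spanner 260 mm long, 38 mm wide, 8 mm thick, lying on the bench at the right. Origin under its middle, x along it.
- knife: Bystander: new knife with dark wooden handle, 245 mm long, 24 mm wide, 15 mm thick, lying on the bench at the right. Origin underneath, where handle and blade meet; x points to the blade's tip.

How it is judged (in metres and radians):
On the way, in this order (a step that is already met when the one before it is completed fails the run):
1. the trigger is squeezed until the rear jaw is home against the bracket (value of joint jaw_gap below 0.001 m and value of joint trigger_pull above 0.08 rad), for 0.1 s.
2. the trigger is let go and has sprung back, the jaw stays home (value of joint jaw_gap below 0.001 m and value of joint trigger_pull below 0.03 rad), for 0.2 s.
At the end, for the whole second after the job is handed in: Head centre within 18 mm of the grasp point, finger force on the bolt over 15 N, bolt still (under 0.05 rad/s), its mark within 2 mm (about 9 degrees) of its start, rear jaw gap under 1 mm and trigger under 0.03 rad, all through the last second (all of step 2 and contact force between the fingers and bolt above 15 N and distance between the grasp point and bolt_head below 0.018 m and distance of bolt_mark from where it was at the start of the episode below 0.002 m and velocity of joint bolt_turn between -0.05 and 0.05 rad/s); the arm keeps its last pose, push and grip.
It fails at once if the tin is shifted by more than 20 mm (distance of tin from where it was at the start of the episode above 0.02 m).
It fails at once if the spanner is shifted by more than 20 mm (distance of spanner from where it was at the start of the episode above 0.02 m).
It fails at once if the knife is shifted by more than 20 mm (distance of knife from where it was at the start of the episode above 0.02 m).
It also fails if it takes over 38 s, if anything falls off the work surface, if the arm or the gripper's body presses on something with over 40 N, if the wrist force passes 120 N, or if a joint passes its speed limit or range.

ROBOT

A 7-joint arm with a two-finger parallel gripper is mounted at the origin on the work surface. World frame = base frame: x ahead of the robot, y to its left, z up, the work surface at z = 0. Lengths are in mm, angles in rad, forces in N, time in s.
With the tool pointing down it reaches from about 400 to 875 mm from the base axis. Payload 19.3 kg.
Tool frame: the origin (TCP) lies at the very end of the fingers, on their centre line; the grasp point (between the pads) lies 19 mm behind it; z points along the fingers, x is the direction in which the jaws open and shut, and the axes are right-handed (so a half turn about z gives the same grasp; the last joint's range is limited). The gripper opens to 85 mm and grips with 20 to 120 N. Pads are 22 mm wide; open, the fingers measure 114 mm over their backs; the gripper's body (76 mm by 85 mm) begins 54 mm behind the grasp point. The pads swing forward as they close: fully open they stand 13 mm farther back than shut.
Start: joints at [1.242, 0.521, -0.036, 1.599, 0.021, 1.021, -0.113], TCP at [159.922, -604.185, 231.291] pointing down, gripper open.
Joint ranges: [-2.91, 2.91], [-0.3, 2.13], [-1.5, 1.42], [0.17, 2.43], [-1.26, 4.41], [0.16, 1.93], [-2.52, 2.52]. Speed limits (rad/s): [1.89, 1.89, 2.39, 2.39, 3.01, 3.01, 3.01].

INTERFACE

Orientations are given as a unit quaternion [x, y, z, w].
In Python, from bench import movep, move_straight, movej, grip, hold, inverse_kinematics, snapshot, PlanningError, hand_in, current_clock, current_joint_pos, current_qd, current_effort, current_position, current_tool_rot, current_wrist_force, current_wrist_torque, current_grip_width gives the robot as it stands. Calls block until the motion is done:
- movep(position, orientation): joint-space move of the TCP to a pose.
- move_straight(position, vel=150, attitude=None, max_force=None): straight line of the TCP; attitude=None keeps the orientation; vel is the mean speed in mm/s. With max_force (N) it stops when the force on the tool has changed by that much, and returns True; else False.
- movej(angles): joint-space move.
- grip(opening, grip_force=None): finger opening in mm; grip_force is the grip in N (None keeps the last); returns when the fingers have stopped.
- hold(seconds).
- inverse_kinematics(position, orientation): joint angles nearest the present ones, or None.
- snapshot(name): name is "scene" or "top" or "wrist"; returns a dict with "image" (400x640x3 uint8, red, green, blue), "range_z" (400x640 float32, mm along the optical axis (not along the pixel's ray), 0 where there is no reading), "intrinsics" (3x3 intrinsics, pixels), "origin" and "rotation" of the camera in the world; the wrist camera has in their place "tool_from_camera" (4x4, takes a point from camera to tool coordinates, whose origin is the TCP and whose axes are the tool frame's). Camera axes: x right, y down, z forward; pixel columns grow to the right and rows downward; lengths in mm; the calibration is good to about 2 mm. The wrist camera is an equidistant fisheye: a pixel r from the principal point sees the ray r / f radians off the axis. A picture is of the moment at which its call begins: read the wrist's pose just before it.
A pose or a line that the arm cannot do raises PlanningError and nothing moves.
- hand_in(): hands the job in, once; it reports no verdict.
Readings, each from a call of its own:
- current_clock(): time.
- current_joint_pos(): joint angles.
- current_qd(): joint speeds.
- current_effort(): joint torques, N m.
- current_position(): TCP position.
- current_tool_rot(): TCP orientation.
- current_wrist_force(): force on the tool from outside, world axes, zero at the start.
- current_wrist_torque(): the same for the moment, N m.
- current_grip_width(): finger opening in mm.
Only numpy, scipy, OpenCV 4.12 (cv2) and the standard library are available. Lean on these libraries where they do the work, as an engineer would, in place of code of your own. Each camera call takes 0.05 s, during which the arm holds its last target.

## Working session

There is one attempt and no reset: what is moved stays moved. The work goes in short steps, each a Python script; the robot and the scene stay as the last script left them, time stands still between calls to the robot, and variables do not carry over. Pictures are saved under pics/ and viewed, and the job is handed in when it is done.

```bash
ls; mkdir -p pics; python3 - <<'E'
from bench import *
import cv2, pickle
print(current_clock(), current_position(), current_tool_rot(), current_grip_width())
d={}
p=(current_position(),current_tool_rot())
for n in ["scene","top","wrist"]:
    s=snapshot(n); d[n]=s
    cv2.imwrite(f"pics/{n}0.png",s["image"][:,:,::-1])
    print(n,s["intrinsics"],s.get("origin"),s.get("rotation"),s.get("tool_from_camera"))
d["pose"]=p
pickle.dump(d,open("d0.pkl","wb"))
E
```

```text
pics
0.0 [ 159.80723041 -603.88959816  230.72131457] [ 7.92436827e-01 -6.09953733e-01 -4.77366248e-04 -3.01210974e-04] 85.01947291462196
scene [[375.98775479   0.         314.31221215]
 [  0.         375.98775479 203.62455821]
 [  0.           0.           1.        ]] [1324.37212804  181.62544779  903.1646851 ] [ 0.52235192  0.74660827 -0.34150635 -0.23042998] None
top [[403.06400412   0.         327.02418603]
 [  0.         403.06400412 197.62081395]
 [  0.           0.           1.        ]] [ 348.50772818 -129.11744365 1316.81976904] [ 0.70654102 -0.70312692  0.06163476 -0.0511223 ] None
wrist [[309.70691629   0.         321.93893605]
 [  0.         309.70691629 202.82901062]
 [  0.           0.           1.        ]] None None [[ 9.99999561e-01 -9.37211516e-04  1.33590253e-05 -4.31228003e-01]
 [ 8.81159758e-04  9.44860434e-01  3.27472112e-01 -8.41446022e+01]
 [-3.19533048e-04 -3.27471956e-01  9.44860845e-01 -1.41904210e+02]
 [ 0.00000000e+00  0.00000000e+00  0.00000000e+00  1.00000000e+00]]
```

View pics/scene0.png

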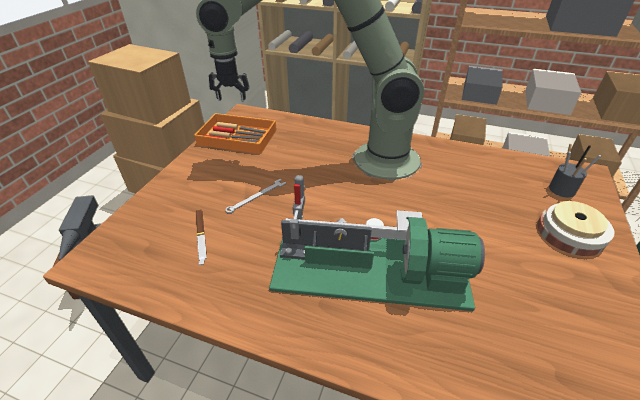

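View pics/top0.png

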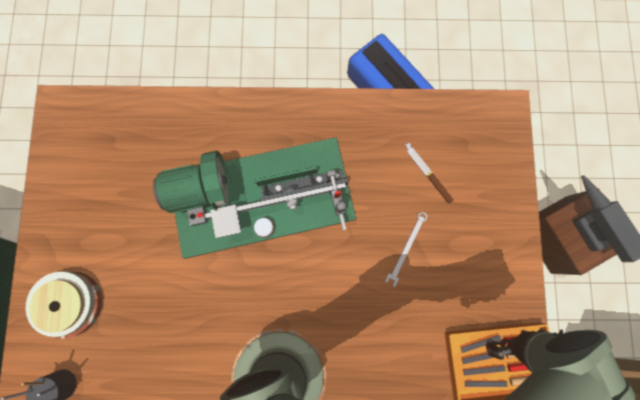

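View pics/wrist0.png

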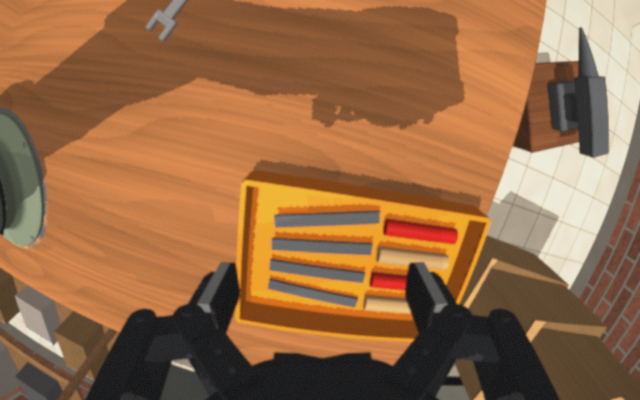

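```bash
cat > hlp.py <<'E'
import numpy as np, cv2, pickle
from scipy.spatial.transform import Rotation as R
def rays(s,uv,pose=None):
    """world origin, unit-less dirs"""
    uv=np.atleast_2d(np.asarray(uv,float));K=s["intrinsics"]
    x=(uv[:,0]-K[0,2])/K[0,0];y=(uv[:,1]-K[1,2])/K[1,1]
    if "tool_from_camera" in s:
        r=np.hypot(x,y)+1e-12
        d=np.c_[x/r*np.sin(r),y/r*np.sin(r),np.cos(r)]
        T=s["tool_from_camera"];p,q=pose;Rw=R.from_quat(q).as_matrix()
        return np.array(p)+Rw@T[:3,3],d@(Rw@T[:3,:3]).T
    d=np.c_[x,y,np.ones(len(x))]
    return np.array(s["origin"]),d@R.from_quat(s["rotation"]).as_matrix().T
def onplane(s,uv,z,pose=None):
    o,d=rays(s,uv,pose); return o+d*((z-o[2])/d[:,2])[:,None]
def cloud(s,pose=None):
    h,w=s["range_z"].shape
    v,u=np.mgrid[:h,:w]
    uv=np.c_[u.ravel(),v.ravel()]
    o,d=rays(s,uv,pose);z=s["range_z"].ravel()
    if "tool_from_camera" in s:
        K=s["intrinsics"];r=np.hypot(uv[:,0]-K[0,2],uv[:,1]-K[1,2])/K[0,0]
        d=d/np.cos(r)[:,None]
    P=o+d*z[:,None];P[z<=0]=np.nan
    return P.reshape(h,w,3)
def crop(s,u0,u1,v0,v1,k,name):
    im=cv2.resize(s["image"][v0:v1,u0:u1,::-1],None,fx=k,fy=k,interpolation=cv2.INTER_CUBIC)
    cv2.imwrite("pics/"+name,im)
E
python3 - <<'E'
from hlp import *
d=pickle.load(open("d0.pkl","rb"))
crop(d["top"],150,370,130,270,3.6,"top_c.png")
crop(d["scene"],260,490,165,315,3.4,"scene_c.png")
for n in["top","scene"]:
    P=cloud(d[n]);z=P[...,2]
    np.set_printoptions(precision=1,suppress=True)
    print(n)
    for v,u in [(300,380),(205,263),(188,322),(200,250),(196,344)]:
        if n=="top":print((u,v),P[v,u],d[n]["image"][v,u])
P=cloud(d["top"]);m=(abs(P[...,2]-119)<5)
m[:130]=0;m[270:]=0;m[:,:200]=0;m[:,370:]=0
cv2.imwrite("pics/m.png",cv2.resize((m*255).astype(np.uint8)[130:270,150:370],None,fx=3.6,fy=3.6,interpolation=0))
E
```

```text
top
(380, 300) [ 231.7 -317.7    4.8] [119  78  49]
(263, 205) [520.1  47.3 103. ] [137 136 134]
(322, 188) [ 571.8 -131.4  113.5] [196 193 190]
(250, 200) [547.9 101.8  20.9] [ 86 134 105]
(344, 196) [ 563.7 -203.7   16.2] [66 86 66]
scene
```

View pics/top_c.png

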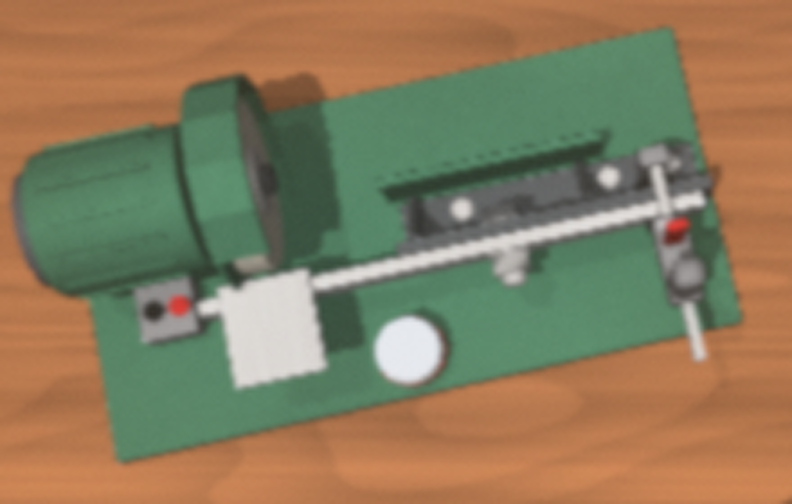

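View pics/scene_c.png

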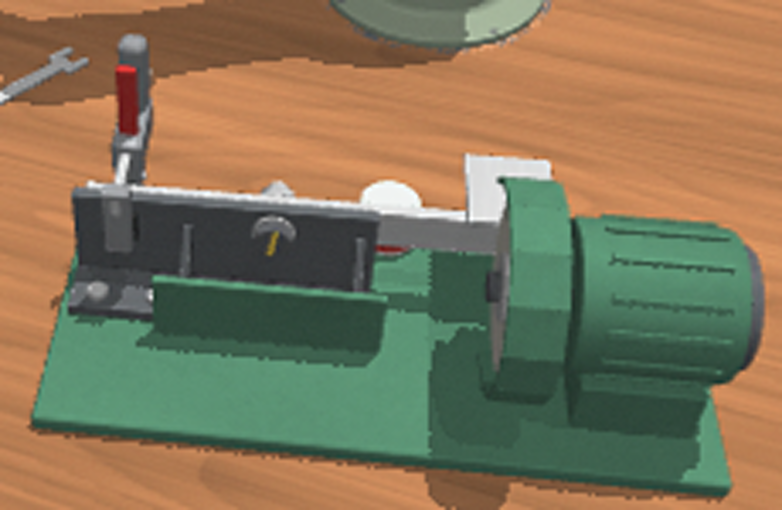

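View pics/m.png

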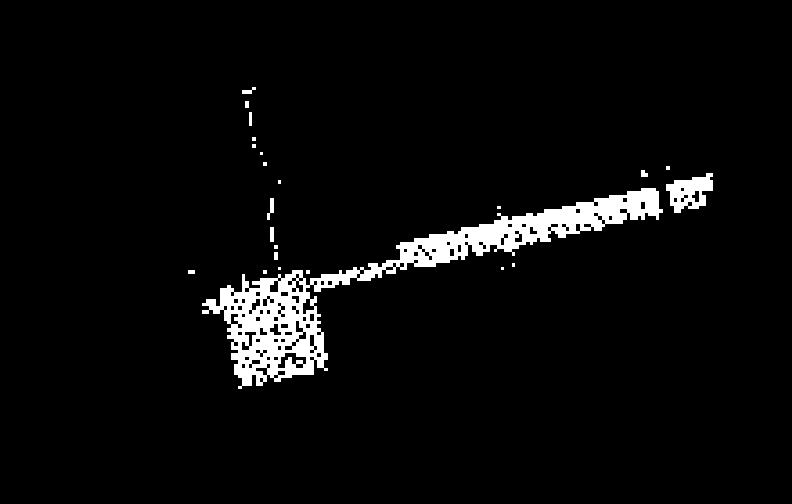

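```bash
python3 - <<'E'
from hlp import *
np.set_printoptions(precision=1,suppress=True)
d=pickle.load(open("d0.pkl","rb"));s=d["top"]
c=np.array([(672,28),(742,322),(120,461)])/3.6+[150,130]
B=np.array([(165,-190),(-120,-190),(-120,380)],float)
def fit(B,W):
    bm,wm=B.mean(0),W.mean(0);A=(W-wm).T@(B-bm);U,_,V=np.linalg.svd(A)
    D=np.diag([1,np.linalg.det(U@V)]);Rm=U@D@V;t=wm-Rm@bm
    return np.arctan2(Rm[1,0],Rm[0,0]),t,(B@Rm.T+t-W)
W=onplane(s,c,18)[:,:2];print(W,fit(B,W))
s=d["scene"];c=np.array([(32,428),(727,494)])/3.4+[260,165]
W2=onplane(s,c,18)[:,:2];print(W2)
print(fit(np.array([(165,-190),(165,380)],float),W2))
# top-edge points rear line of upright + bar in top view z=119 : ends
s=d["top"];c=np.array([(398,243),(712,175)])/3.6+[150,130]
print(onplane(s,c,119))
# trigger red, grip top
im=s["image"].astype(int);m=(im[...,0]>120)&(im[...,1]<80)&(im[...,2]<80)
v,u=np.nonzero(m);k=(u>325)&(u<360)&(v>180)&(v<210);print(u[k].mean(),v[k].mean(),k.sum(),onplane(s,[u[k].mean(),v[k].mean()],224))
print(cloud(s)[v[k],u[k]])
E
```

```text
[[ 760.7 -179.6]
 [ 486.6 -242.6]
 [ 360.9  306.8]] (np.float64(0.2247913455395364), array([560.4, -32.9]), array([[ 3. , -1.7],
       [-0.9, -2.3],
       [-2.1,  4. ]]))
[[ 777.5 -168.8]
 [ 647.7  374.2]]
(np.float64(0.2346942598837353), array([574.2, -28.1]), array([[ 1.4, -5.7],
       [-1.4,  5.7]]))
[[ 540.6   53.   119. ]
 [ 600.3 -209.4  119. ]]
338.0 192.35 20 [[ 539.4 -175.3  224. ]]
[[ 559.1 -181.3  151.7]
 [ 543.2 -172.5  223.5]
 [ 542.4 -175.1  228.5]
 [ 542.6 -177.9  227.5]
 [ 543.2 -180.8  223.9]
 [ 540.1 -169.7  225.2]
 [ 540.1 -172.5  225.5]
 [ 540.4 -175.3  223.9]
 [ 540.  -177.9  226. ]
 [ 540.2 -180.7  225.2]
 [ 540.4 -183.5  223.9]
 [ 537.  -169.6  227. ]
 [ 537.6 -172.5  223.5]
 [ 537.7 -175.3  223.5]
 [ 537.6 -178.   223.8]
 [ 538.3 -181.   220.1]
 [ 537.  -167.5  210.6]
 [ 535.5 -169.9  219.7]
 [ 535.8 -172.8  217.8]
 [ 536.8 -175.8  212. ]]
```

```bash
cat >> hlp.py <<'E'
YAW=0.224; O=np.array([560.4,-33.4,0.])
def b2w(p): return O+R.from_euler("z",YAW).apply(p)
def w2b(p): return R.from_euler("z",YAW).inv().apply(np.asarray(p)-O)
def rot(xt,zt):
    """quat for tool x,z axes in bracket frame"""
    xt=np.array(xt,float);zt=np.array(zt,float);zt/=np.linalg.norm(zt)
    xt-=zt*(xt@zt);xt/=np.linalg.norm(xt)
    M=np.c_[xt,np.cross(zt,xt),zt]
    return (R.from_euler("z",YAW)*R.from_matrix(M)).as_quat()
E
python3 - <<'E'
from hlp import *
from bench import *
np.set_printoptions(precision=2,suppress=True)
for t in [0,.3,.6,.8]:
  for x,z in [(60,200),(100,190),(130,180),(60,250),(30,250)]:
    q=inverse_kinematics(b2w([x,-20,z]),rot([0,-1,0],[-np.sin(t),0,-np.cos(t)]))
    print(t,x,z,q)
for sx in(1,-1):
    print(sx,inverse_kinematics(b2w([-84,-134,186]),rot([sx,0,0],[0,0,-1])),inverse_kinematics(b2w([-84,-134,260]),rot([sx,0,0],[0,0,-1])))
for sx in(1,-1):
  for a in (-.3,0,.3):
    print(sx,a,inverse_kinematics(b2w([15,0,76]),rot([0,sx,0],[0,np.sin(a),-np.cos(a)])))
E
```

```text
0 60 200 [ 0.18  0.57 -0.32  1.62  0.2   0.99 -1.55]
0 100 190 [ 0.15  0.64 -0.3   1.52  0.21  1.02 -1.55]
0 130 180 [ 0.12  0.69 -0.29  1.44  0.21  1.04 -1.56]
0 60 250 [ 0.22  0.52 -0.37  1.57  0.2   1.09 -1.55]
0 30 250 [ 0.24  0.48 -0.38  1.65  0.2   1.06 -1.54]
0.3 60 200 [ 0.07  0.73 -0.23  1.35  0.19  1.38 -1.53]
0.3 100 190 [ 0.05  0.8  -0.21  1.23  0.18  1.43 -1.53]
0.3 130 180 [ 0.02  0.86 -0.2   1.13  0.18  1.46 -1.52]
0.3 60 250 [ 0.09  0.68 -0.26  1.3   0.19  1.48 -1.53]
0.3 30 250 [ 0.11  0.63 -0.27  1.4   0.19  1.43 -1.53]
0.6 60 200 [-0.02  0.91 -0.13  1.08  0.16  1.75 -1.49]
0.6 100 190 [-0.04  1.   -0.11  0.92  0.15  1.82 -1.48]
0.6 130 180 [-0.05  1.08 -0.1   0.78  0.15  1.89 -1.47]
0.6 60 250 [-0.01  0.87 -0.15  1.04  0.17  1.84 -1.49]
0.6 30 250 [ 0.01  0.82 -0.16  1.15  0.17  1.78 -1.5 ]
0.8 60 200 None
0.8 100 190 None
0.8 130 180 None
0.8 60 250 None
0.8 30 250 None
1 [ 0.66  0.5  -0.58  1.85  0.34  0.9   0.15] [ 0.68  0.41 -0.6   1.77  0.26  1.05  0.22]
-1 [ 0.01  0.46  0.3   1.88 -0.18  0.82 -2.51] [-0.1   0.38  0.45  1.81 -0.2   0.99 -2.49]
1 -0.3 [ 0.24  0.74 -0.65  1.88  0.96  0.93  0.8 ]
1 0 [ 0.5   0.78 -0.81  1.82  0.73  0.87  1.13]
1 0.3 [ 0.59  0.82 -0.74  1.73  0.31  0.83  1.6 ]
-1 -0.3 [-0.23  0.65  0.01  1.9   0.51  0.64 -1.98]
-1 0 [ 0.09  0.66 -0.2   1.84  0.19  0.66 -1.57]
-1 0.3 [ 0.32  0.73 -0.3   1.75 -0.12  0.78 -1.18]
```

```bash
python3 - <<'E'
from hlp import *
from bench import *
t=.5
Q=rot([0,-1,0],[-np.sin(t),0,-np.cos(t)])
movep(b2w([60,0,330]),Q);print(current_clock())
move_straight(b2w([47,0,183]),vel=200);print(current_clock())
hold(.2)
p=(current_position(),current_tool_rot());s=snapshot("wrist")
crop(s,0,640,0,400,1.25,"w1.png");pickle.dump((s,p),open("w1.pkl","wb"));print(current_clock(),p,w2b(p[0]))
E
```

```text
2.8167
3.7083
3.9583 (array([606.65940877, -22.92860536, 183.90266061]), array([ 0.75753312, -0.60439215, -0.15372518,  0.19293076])) [ 4.74297234e+01 -6.58849309e-02  1.83902661e+02]
```

View pics/w1.png

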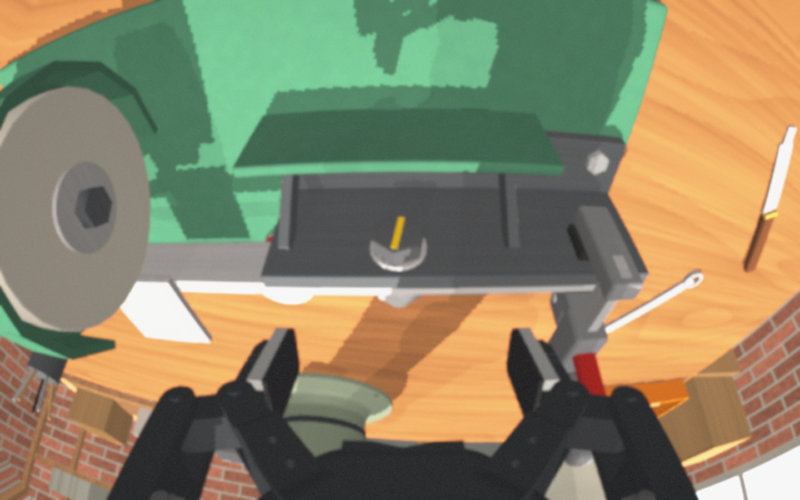

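```bash
python3 - <<'E'
from hlp import *
s,p=pickle.load(open("w1.pkl","rb"))
crop(s,280,360,150,250,6,"w1b.png")
crop(s,420,530,150,330,3.3,"w1c.png")
E
```

```text
(no output)
```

View pics/w1b.png

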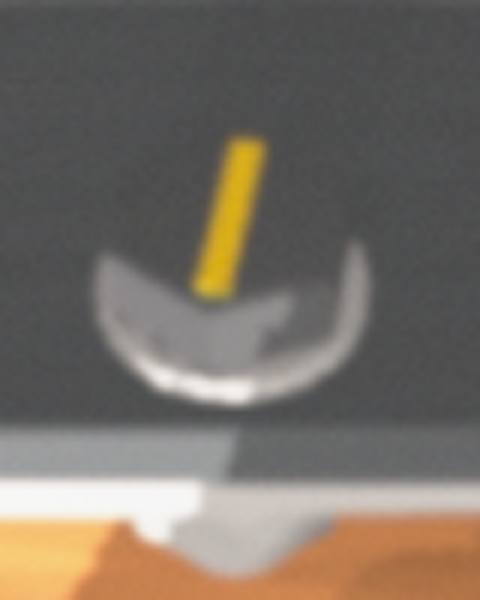

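View pics/w1c.png

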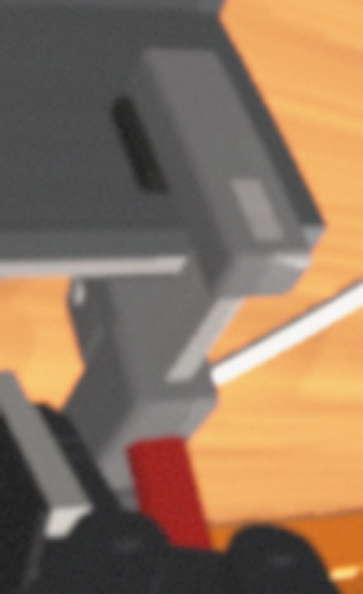

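```bash
cat > an.py <<'E'
from hlp import *
np.set_printoptions(precision=2,suppress=True)
def xplane(s,uv,x,pose):
    o,d=rays(s,uv,pose);ob=w2b(o);db=R.from_euler("z",YAW).inv().apply(d)
    return ob+db*((x-ob[0])/db[:,0])[:,None]
def stripe(s,p,box):
    u0,u1,v0,v1=box
    im=s["image"].astype(int);m=(im[...,0]-im[...,2]>70)&(im[...,1]-im[...,2]>45)
    mm=np.zeros_like(m);mm[v0:v1,u0:u1]=m[v0:v1,u0:u1]
    v,u=np.nonzero(mm);P=xplane(s,np.c_[u,v],15.5,p)
    c=P.mean(0);_,_,V=np.linalg.svd(P[:,1:]-c[1:]);w=V[0]*np.sign(V[0][1])
    pr=(P[:,1:]-c[1:])@w
    print("stripe n",len(u),"centre",c,"angle",np.arctan2(-w[0],w[1]),"len",np.ptp(pr), "ends",c[1:]+w*pr.min(),c[1:]+w*pr.max())
    print("  moments-based len, width",np.sqrt(12*np.var(pr)),np.sqrt(12*np.var((P[:,1:]-c[1:])@[-w[1],w[0]])))
E
python3 - <<'E'
from an import *
s,p=pickle.load(open("w1.pkl","rb"))
stripe(s,p,(300,340,165,205))
g=cv2.GaussianBlur(cv2.cvtColor(s["image"],cv2.COLOR_RGB2GRAY),(0,0),1).astype(float)
pts=[]
for u in list(range(216,300,3))+list(range(345,440,3)):
    col=np.diff(g[212:232,u]);i=np.argmax(col>6)
    # first strong rise after dark: local peak
    j=i
    while j+1<len(col) and col[j+1]>col[j]: j+=1
    pts.append((u,212+j+.5))
pts=np.array(pts)
W=onplane(s,pts,119,p);B=w2b(W)
c=np.polyfit(B[:,1],B[:,0],1);r=B[:,0]-np.polyval(c,B[:,1]);k=abs(r)<1.5
c=np.polyfit(B[k,1],B[k,0],1);print(k.sum(),len(k),"slope,x at y0",c, "std",(B[k,0]-np.polyval(c,B[k,1])).std())
P=cloud(s,p)
Bc=w2b(P.reshape(-1,3)).reshape(P.shape)
# depth points on upright face
sel=Bc[150:215,230:420].reshape(-1,3);z=sel[:,2];kk=(z>50)&(z<115)&(abs(sel[:,0])<8);print("face x",np.nanmedian(sel[kk,0]),kk.sum())
# left end of upright edge (y=90): pixel
print("left end",w2b(onplane(s,[(262/1.25,277/1.25)],119,p)))
# jaw rear-face corners (x ~ pad+24), rail/jaw top
for n,uv in {"jaw":(145,52),"jaw2":(212,52)}.items():
    print(n,Bc[150+int(100/3.3),420+int(200/3.3)])
print("wall top", [w2b(onplane(s,[(u/1.25,v/1.25)],88,p)) for u,v in((237,168),(562,170))])
print("braces left/right inner", [w2b(onplane(s,[(u/1.25,v/1.25)],98,p)) for u,v in((290,247),(508,247))])
E
```

```text
stripe n 166 centre [15.5   3.7  91.09] angle -0.1628503892817178 len 30.19825804161101 ends [ 1.17 75.7 ] [  6.07 105.5 ]
  moments-based len, width 29.789671644558755 5.051170984890635
26 60 slope,x at y0 [0.08 1.03] std 0.8519146976618317
face x 3.4687487137470643 7674
left end [[  3.61  90.76 119.  ]]
jaw [  31.87 -128.57   99.43]
jaw2 [  31.87 -128.57   99.43]
wall top [array([[67.29, 98.41, 88.  ]]), array([[ 65.32, -94.31,  88.  ]])]
braces left/right inner [array([[ 9.33, 74.42, 98.  ]]), array([[  9.1 , -68.86,  98.  ]])]
```

```bash
python3 - <<'E'
from an import *
s,p=pickle.load(open("w1.pkl","rb"))
g=cv2.cvtColor(s["image"],cv2.COLOR_RGB2GRAY).astype(int)
for u in (220,240,260,280,300,340,360,380,400,420,440):print(u,g[214:236,u])
P=cloud(s,p);Bc=w2b(P.reshape(-1,3))
k=(Bc[:,2]>60)&(Bc[:,2]<112)&(abs(Bc[:,0]-3)<5)&(Bc[:,1]>-100)&(Bc[:,1]<85)&(abs(Bc[:,1]-3)>22)
q=Bc[k]
print("face plane: x=",np.linalg.lstsq(np.c_[q[:,1],q[:,2]-95,np.ones(len(q))],q[:,0],rcond=None)[0],len(q))
k=(abs(Bc[:,2]-119)<4)&(abs(Bc[:,0])<25)&(Bc[:,1]>-100)&(Bc[:,1]<85);print("top z",np.median(Bc[k,2]),np.percentile(Bc[k,0],[2,98]))
k=(abs(Bc[:,1])<200)&(abs(Bc[:,0]-130)<25)&(Bc[:,2]<40);print("bed z",np.median(Bc[k,2]))
k=(abs(Bc[:,1])<60)&(abs(Bc[:,0]-64)<8)&(abs(Bc[:,2]-88)<4);print("wall top z",np.median(Bc[k,2]))
k=(abs(Bc[:,1]-3)<14)&(abs(Bc[:,2]-93)<8)&(Bc[:,0]>10)&(Bc[:,0]<30);print("head rear x",np.median(Bc[k,0]),k.sum())
E
```

```text
220 [ 79  81  81  79  80  86 103 129 145 155 158 158 157 159 170 213 242 246
 247 247 247 247]
240 [ 78  81  81  80  81  86  97 123 145 155 158 158 158 157 164 195 235 246
 247 247 247 247]
260 [ 79  79  78  79  80  84  98 120 140 153 157 155 156 160 165 197 234 245
 247 247 246 240]
280 [ 79  79  80  79  82  83  96 119 138 153 159 159 158 157 162 185 228 244
 247 247 246 242]
300 [ 79  80  79  80  81  81  93 117 137 150 156 155 157 158 160 181 223 243
 246 246 245 238]
340 [ 80  80  79  80  81  82  86  95 101 103 102 103 105 103 105 118 146 179
 196 200 193 175]
360 [ 80  79  80  79  76  80  88  94 101 102 101 102 103 104 104 116 149 181
 198 200 186 162]
380 [ 80  79  80  77  78  79  85  89  91  92  93  92  93  93 104 124 155 173
 182 181 166 145]
400 [ 78  78  79  77  77  80  84  90  91  92  91  94  93  96 105 133 161 180
 183 184 179 177]
420 [ 79  78  80  76  78  80  87  92  92  94  94  93  94  96 113 142 168 181
 185 179 173 169]
440 [ 80  80  80  78  80  80  89  93  94  93  93  94  98 105 126 156 177 185
 183 182 175 167]
face plane: x= [-0.   -0.    3.44] 6404
top z 117.86870350727052 [-8.08  4.29]
bed z 17.1958973148336
wall top z 86.83939708044605
head rear x 18.946675508378686 493
```

```bash
cat >> hlp.py <<'E'
O=b2w(np.array([3.4,0,0]))
E
python3 - <<'E'
from an import *
s,p=pickle.load(open("w1.pkl","rb"))
print(O);stripe(s,p,(300,340,165,205))
P=cloud(s,p);Bc=w2b(P.reshape(-1,3)).reshape(P.shape)
B=Bc.reshape(-1,3)
print("left end",w2b(onplane(s,[(262/1.25,277/1.25)],118,p)))
k=(abs(B[:,0]-60)<5)&(abs(B[:,2]-87)<3);print("wall y",np.percentile(B[k,1],[.5,99.5]))
# washer/nut extents: washer in plane x=3
c=np.array([(93,290),(372,290)])/6+[280,150];print("washer",xplane(s,c,3,p))
for b in(60,80):
  print('brace')
# jaw: rear face, pts
k=(B[:,1]<-100)&(B[:,1]>-170)&(B[:,2]>70)&(B[:,2]<150)&(B[:,0]>15)&(B[:,0]<45)
q=B[k];print("jaw",np.percentile(q,[1,5,50,95,99],axis=0))
im=s["image"].astype(int);m=(im[...,0]>130)&(im[...,1]<70)&(im[...,2]<80);v,u=np.nonzero(m);k=(u>440)&(u<490)&(v>270)
print("red",w2b(P[v[k],u[k]])[::8])
E
```

```text
[563.72 -32.64   0.  ]
stripe n 166 centre [15.5   3.64 94.54] angle -0.16285038928171774 len 29.607914608867077 ends [ 1.16 79.46] [  5.96 108.68]
  moments-based len, width 29.20731563598598 4.952426030314515
left end [[ -1.04  91.37 118.  ]]
wall y [-94.39 194.21]
washer [[  3.    21.9   96.28]
 [  3.   -15.84  96.34]]
brace
brace
jaw [[  15.37 -142.02   80.44]
 [  16.9  -140.01   84.48]
 [  27.29 -126.09  122.55]
 [  28.52 -118.92  148.92]
 [  28.92 -118.49  149.53]]
red [[ -48.07 -129.7   152.25]
 [ -50.05 -124.44  151.76]
 [ -48.97 -131.97  153.01]
 [ -48.54 -123.39  153.5 ]
 [ -49.3  -131.88  153.86]
 [ -49.61 -123.69  153.99]
 [ -48.01 -130.89  155.49]
 [ -50.03 -123.67  154.78]
 [ -48.16 -130.7   156.42]
 [ -49.85 -123.32  155.87]
 [ -48.26 -130.49  157.37]
 [ -50.75 -122.54  156.35]
 [ -48.61 -129.41  158.11]
 [ -47.09 -136.68  159.61]
 [ -48.57 -129.13  159.12]
 [ -47.39 -136.58  160.46]
 [ -47.85 -128.48  160.43]
 [ -48.57 -136.99  160.91]
 [ -47.88 -128.24  161.4 ]
 [ -48.61 -136.74  161.89]
 [ -48.45 -127.3   162.03]
 [ -48.99 -135.66  162.6 ]
 [ -47.57 -126.57  163.4 ]
[... 327 characters left out ...]
 -47.64 -132.05  169.9 ]
 [ -49.61 -123.99  169.08]
 [ -48.24 -131.14  170.5 ]
 [ -49.51 -123.71  170.07]
 [ -48.57 -131.08  171.32]
 [ -49.76 -123.61  170.92]
 [ -48.51 -130.8   172.3 ]
 [ -49.8  -123.4   171.86]
 [ -48.54 -130.57  173.24]
 [ -49.45 -123.96  173.06]
 [ -48.27 -131.16  174.41]
 [ -48.88 -125.37  174.45]
 [ -48.37 -132.95  175.55]
 [ -47.78 -127.46  176.15]
 [ -47.7  -135.3   177.11]
 [ -49.2  -130.95  176.88]
 [ -47.78 -126.03  177.91]
 [ -49.   -134.56  178.37]
 [ -49.31 -129.56  178.61]
 [ -47.97 -136.7   180.08]
 [ -48.24 -132.65  180.42]
 [ -48.38 -129.55  180.94]
 [ -48.48 -137.5   181.88]
 [ -47.63 -132.8   182.63]
 [ -48.25 -130.96  183.09]
 [ -49.12 -135.15  184.2 ]]
```

```bash
sed -i '$a O=b2w(np.array([0,3.2,0]))' hlp.py; python3 - <<'E'
from hlp import *
from bench import *
np.set_printoptions(precision=2,suppress=True)
move_straight(b2w([60,-3,300]),vel=250)
Q=rot([1,0,0],[0,0,-1])
movep(b2w([-84,-133,290]),Q);print(current_clock())
hold(.1)
p=(current_position(),current_tool_rot());s=snapshot("wrist")
crop(s,0,640,0,400,1.25,"w2.png");pickle.dump((s,p),open("w2.pkl","wb"));print(w2b(p[0]),p[1],Q,current_wrist_force())
P=cloud(s,p);im=s["image"].astype(int);m=(im[...,0]>130)&(im[...,1]<70)&(im[...,2]<80);v,u=np.nonzero(m)
B=w2b(P[v,u]);k=(abs(B[:,1]+133)<30)&(abs(B[:,0]+53)<25)&(B[:,2]>140);print(np.percentile(B[k],[2,50,98],axis=0),k.sum())
E
```

```text
6.2
[ -83.63 -132.72  289.79] [ 0.99  0.11 -0.   -0.  ] [0.99 0.11 0.   0.  ] [-0.04 -0.2   0.47]
[[ -57.25 -142.55  218.28]
 [ -53.49 -133.5   222.67]
 [ -48.81 -126.15  224.15]] 264
```

View pics/w2.png

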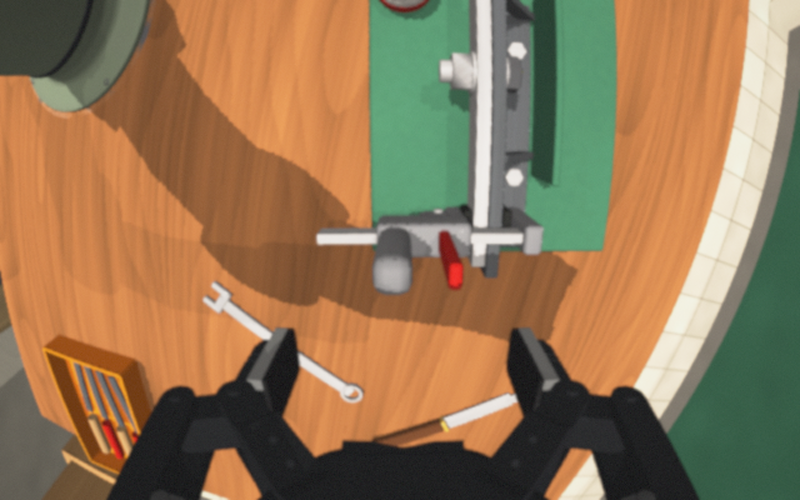

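```bash
python3 - <<'E'
from hlp import *
from bench import *
np.set_printoptions(precision=2,suppress=True)
print(move_straight(b2w([-84,-134,184]),vel=150,max_force=15),current_clock(),current_wrist_force())
grip(25,30);print(current_grip_width(),current_wrist_force(),current_clock())
hold(.3);print(current_grip_width(),w2b(current_position()))
p=(current_position(),current_tool_rot());s=snapshot("wrist");crop(s,0,640,0,400,1.25,"w3.png")
sc=snapshot("scene");crop(sc,270,350,165,245,7,"s3.png");pickle.dump((s,p,sc),open("w3.pkl","wb"))
E
```

```text
False 7.2083 [0.34 0.23 0.91]
37.614512771259605 [-3.94  2.02 20.1 ] 7.7583
37.651236980949186 [ -83.01 -134.27  185.76]
```

View pics/w3.png

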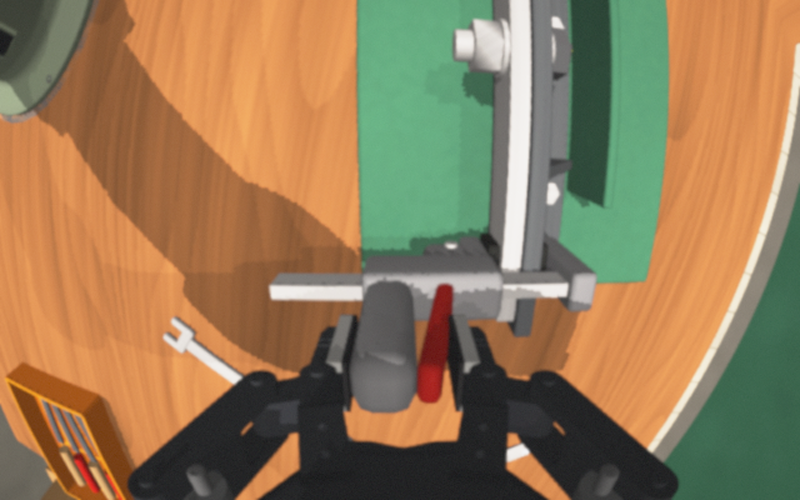

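View pics/s3.png

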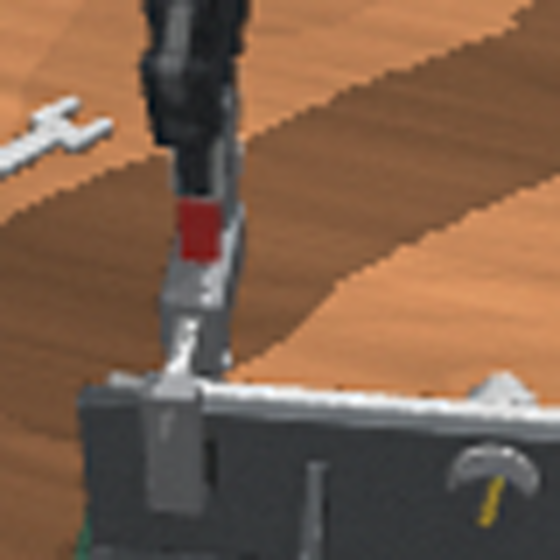

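```bash
python3 - <<'E'
from hlp import *
from bench import *
np.set_printoptions(precision=2,suppress=True)
grip(85,30);hold(.4);print(current_grip_width(),current_wrist_force(),current_clock())
move_straight(b2w([-84,-134,300]),vel=200);print(current_clock())
t=.5
movep(b2w([55,0,300]),rot([0,-1,0],[-np.sin(t),0,-np.cos(t)]))
move_straight(b2w([38,0,172]),vel=200)
hold(.2)
p=(current_position(),current_tool_rot());s=snapshot("wrist")
crop(s,0,640,0,400,1.25,"w4.png");crop(s,280,360,130,230,6,"w4b.png");pickle.dump((s,p),open("w4.pkl","wb"));print(w2b(p[0]),current_clock())
E
```

```text
84.61375174728846 [0.02 0.16 0.1 ] 9.0917
9.825
[ 38.5   -0.08 173.02] 12.5
```

View pics/w4.png

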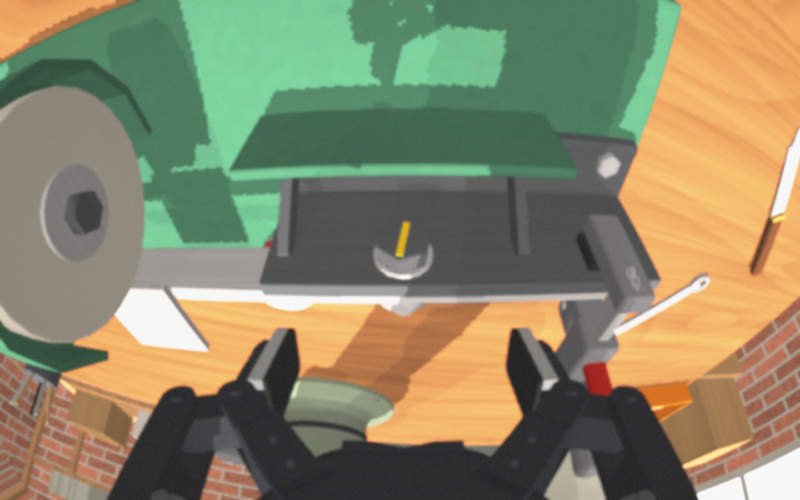

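View pics/w4b.png

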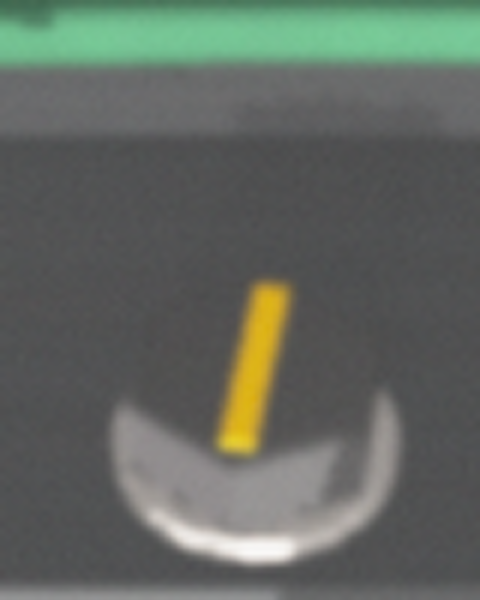

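```bash
python3 - <<'E'
from an import *
s,p=pickle.load(open("w4.pkl","rb"))
stripe(s,p,(300,345,165,215))
Bc=w2b(cloud(s,p).reshape(-1,3))
k=(Bc[:,2]>60)&(Bc[:,2]<112)&(abs(Bc[:,0])<5)&(Bc[:,1]>-100)&(Bc[:,1]<85)&(abs(Bc[:,1])>22)
q=Bc[k]
print("face x",np.linalg.lstsq(np.c_[q[:,1],q[:,2]-95,np.ones(len(q))],q[:,0],rcond=None)[0],len(q))
c=np.array([(108,440),(402,440)])/6+[280,130];print("washer",xplane(s,c,3,p))
k=(Bc[:,1]<-110)&(Bc[:,1]>-160)&(Bc[:,2]>70)&(Bc[:,2]<150)&(Bc[:,0]>15)&(Bc[:,0]<45);print("jaw",np.percentile(Bc[k],[50,95,99],axis=0))
E
```

```text
stripe n 187 centre [15.5   0.45 94.62] angle -0.15981819078504303 len 29.880027605067433 ends [-2.01 79.34] [  2.75 108.84]
  moments-based len, width 29.54590695567793 4.886914920731551
face x [-0.   -0.    0.02] 7004
washer [[  3.    18.99  95.89]
 [  3.   -19.01  95.94]]
jaw [[  23.9  -130.06  120.49]
 [  25.08 -122.22  148.79]
 [  25.44 -121.81  149.48]]
```

```bash
cat > g.py <<'E'
from hlp import *
A=-0.161
zt=np.array([0,np.sin(A),-np.cos(A)])
Q=rot([0,-1,0],zt)
AX=np.array([15.5,0.3,94.0])
def tcp(back): return b2w(AX+zt*(20-back))
E
python3 - <<'E'
from g import *
from bench import *
np.set_printoptions(precision=2,suppress=True)
movep(tcp(90),Q); grip(62); print(current_clock(),w2b(current_position()),current_grip_width(),current_wrist_force())
print(move_straight(tcp(45),vel=100,max_force=12),current_wrist_force())
hold(.1)
p=(current_position(),current_tool_rot());s=snapshot("wrist");crop(s,0,640,0,400,1.25,"w5.png");pickle.dump((s,p),open("w5.pkl","wb"))
print((R.from_quat(Q).inv()*R.from_quat(p[1])).magnitude(),w2b(p[0]),w2b(tcp(45)))
E
```

```text
13.6 [ 15.67  11.43 162.66] 61.749670633995905 [ 0.19 -0.7  -1.  ]
False [0.05 1.01 1.72]
0.000982476477051394 [ 15.9    4.41 119.34] [ 15.5    4.31 118.68]
```

View pics/w5.png

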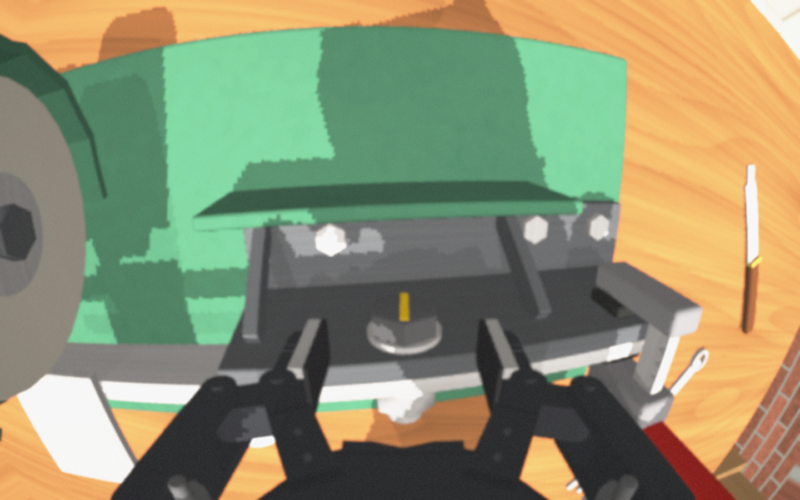

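```bash
python3 - <<'E'
from g import *
from bench import *
np.set_printoptions(precision=2,suppress=True)
print(move_straight(tcp(0),vel=80,max_force=12),current_wrist_force(),w2b(current_position()),w2b(tcp(0)),current_clock())
hold(.1)
p=(current_position(),current_tool_rot());s=snapshot("wrist");crop(s,0,640,0,400,1.25,"w6.png");pickle.dump((s,p),open("w6.pkl","wb"))
E
```

```text
False [0.66 0.14 0.68] [15.61 -2.83 74.26] [15.5  -2.91 74.26] 15.0583
```

View pics/w6.png

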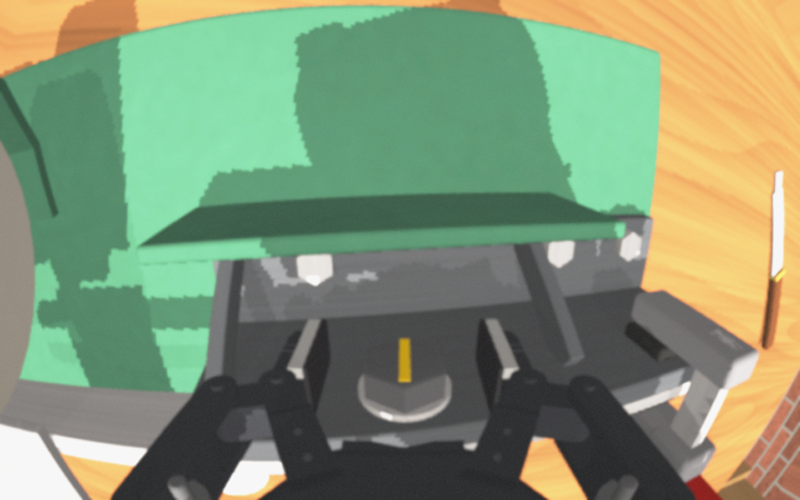

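```bash
python3 - <<'E'
from g import *
from bench import *
np.set_printoptions(precision=2,suppress=True)
def st(): print(current_clock(),current_grip_width(),"F b",R.from_euler("z",YAW).inv().apply(current_wrist_force()),"M",R.from_euler("z",YAW).inv().apply(current_wrist_torque()),w2b(current_position()))
st();grip(26,20);st();hold(.3);st()
p=(current_position(),current_tool_rot());s=snapshot("wrist");crop(s,0,640,0,400,1.25,"w7.png");pickle.dump((s,p),open("w7.pkl","wb"))
crop(s,270,370,220,345,5,"w7b.png")
print((R.from_quat(Q).inv()*R.from_quat(p[1])).as_rotvec())
E
```

```text
15.2083 61.986853762435686 F b [ 1.28 -0.24  0.67] M [ 0.16 -0.02  0.02] [15.82 -2.9  74.71]
15.5917 29.5873881089346 F b [-0.83 -4.12  4.42] M [-0.85  0.06 -0.05] [15.66 -3.47 74.64]
15.8917 29.029362564122614 F b [ 0.52 -4.39  6.15] M [-0.98  0.08 -0.02] [15.61 -3.52 74.6 ]
[0. 0. 0.]
```

View pics/w7.png

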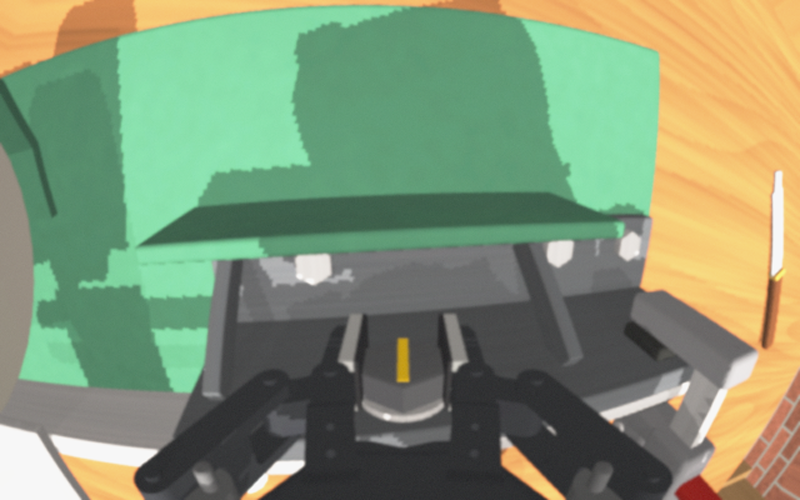

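View pics/w7b.png

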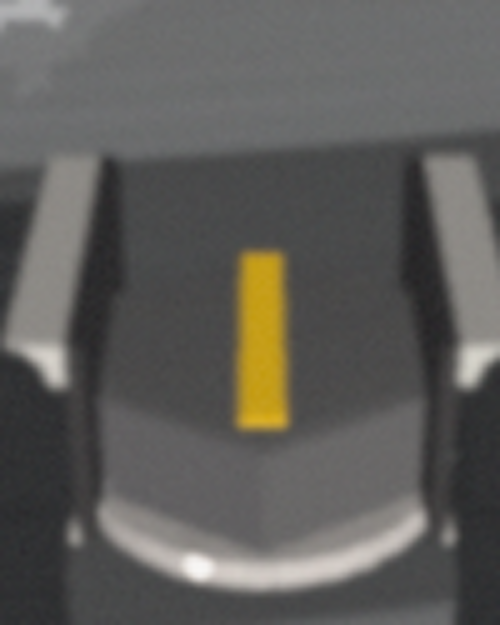

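```bash
python3 - <<'E'
from g import *
from an import stripe
from bench import *
np.set_printoptions(precision=2,suppress=True)
def st(): print(current_clock(),current_grip_width(),"F b",R.from_euler("z",YAW).inv().apply(current_wrist_force()),"M",R.from_euler("z",YAW).inv().apply(current_wrist_torque()),w2b(current_position()))
grip(24,50);st();hold(.8);st()
p=(current_position(),current_tool_rot());s=snapshot("wrist");crop(s,0,640,0,400,1.25,"w8.png");pickle.dump((s,p),open("w8.pkl","wb"))
stripe(s,p,(300,345,260,315))
s,p=pickle.load(open("w6.pkl","rb"));stripe(s,p,(300,345,260,315))
sc=snapshot("scene");crop(sc,260,490,165,315,3.4,"s8.png")
E
```

```text
16.1583 29.267146340659774 F b [ 0.15 -3.49  6.39] M [-0.87  0.12  0.01] [15.65 -3.5  74.64]
16.9583 28.779358391083555 F b [-0.28 -4.82  6.8 ] M [-0.91  0.13  0.08] [15.66 -3.47 74.64]
stripe n 327 centre [15.5   0.4  95.05] angle -0.1589820103857965 len 29.520538921644743 ends [-2.15 79.19] [  2.53 108.34]
  moments-based len, width 30.080160477518273 4.300990116100109
stripe n 330 centre [15.5   0.48 95.37] angle -0.15367514084362616 len 28.597819071348376 ends [-1.89 80.08] [  2.49 108.34]
  moments-based len, width 28.987322310184332 4.43307250998455
```

View pics/s8.png

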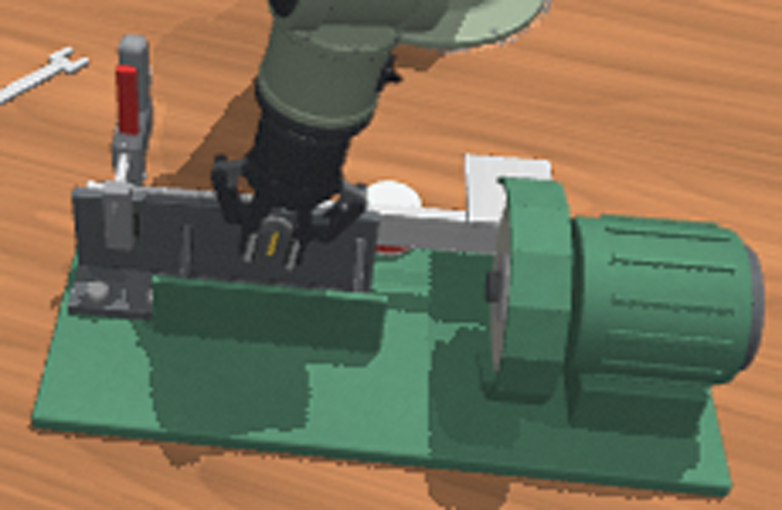

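```bash
python3 - <<'E'
from bench import *
hand_in();print(current_clock(),current_grip_width(),current_wrist_force())
E
```

```text
the job is handed in; nothing more can be done
the job is handed in; nothing more can be done
```

I squeezed the trigger, let it spring back, gripped the bolt head across two flats and handed the job in at about 17 s of the 38. It reported no verdict.

- **Clamp:** The squeeze stopped at 37.65 mm across grip and trigger, against about 38 mm expected with the jaw home. Afterwards depth showed the jaw's rear about 3.4 mm further forward, about 24 to 25 mm behind the bracket against 24 expected. The trigger looks upright again in the last scene picture. I had no direct reading of the jaw gap or the trigger angle.
- **Bolt:** The gripper came down tilted 0.161 rad to match the stripe and closed with 20 N, then 50 N. The stripe measured -0.163 and -0.160 rad before the grasp and -0.159 rad after, so the setting held to within a few thousandths. The wrist picture at 20 N shows both pads flat on the flats and the stripe in line with the fingers. The head axis is about 6 mm from the grasp point.
- **Loads:** Side and vertical force at the wrist was under 8 N at the end, and no move stopped on its force limit.
- **Tin, spanner and knife:** I saw no contact and no change in the pictures, but did not measure their positions.

**Disagreements**
- The top camera put the bracket about 3 mm off from the wrist camera. I used the wrist view, where the bracket face, washer and stripe agreed to within about 1 mm.
- The first scene-camera estimate was about 14 mm off in x, from rough corner picks, and I dropped it.
- The final grip width read 28.8 mm on a 30 mm head. I put this down to the width reading.

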